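Pack the sound groceries into the parcel tray by height

TASK

Pack the parcel tray: stand the tall closed tin, the packet, the jar and the short flat-lidded tin upright in its four compartments, one in each, in order of height, with the tallest next to the high end card and the shortest at the other end. Set each one down without dropping it. The opened empty tin and the swollen tin with the domed lid are not fit to give away: leave them where they stand, and leave the tape dispenser and the knife alone too.

Things in the scene. Friction and masses are not known exactly. Their poses are not given: they have to be found in the camera images.
- tall_tin_mid (a point): Tall closed food tin, to be packed: upright cylinder 58 mm in diameter, 112 mm high, steel with a paper label, flat lid with a small pull ring, about 0.36 kg. Point: its centre, half-way up; z up along its axis.
- packet_mid (a point): Cardboard packet, to be packed: upright box 40 mm (its x) by 54 mm (its y) by 96 mm high (its z), with a white paper panel on the 54 mm wide faces, about 0.18 kg. Point: its centre, half-way up.
- jar_mid (a point): Amber glass jar with a white screw cap and a paper label, to be packed: upright, 58 mm in diameter all the way up to grip, 80 mm high, about 0.30 kg. Point: its centre, half-way up; z up along its axis.
- short_tin_mid (a point): Short closed food tin, to be packed: upright cylinder 60 mm in diameter, 62 mm high, steel with a paper label, flat lid with a small pull ring, about 0.22 kg. Point: its centre, half-way up; z up along its axis.
- open_tin_mid (a point): Opened, empty tin, look-alike to be left: same label and size as the tall tin (58 mm in diameter, 112 mm high) but with no lid, hollow, 0.07 kg. Point: its centre, half-way up; z up along its axis.
- swollen_tin_mid (a point): Swollen tin, look-alike to be left: as the short tin (60 mm in diameter, 62 mm to the rim) but its lid bulges up into a dome 12 mm high, without pull ring. Point: half-way up to the rim, on the axis; z up.
- tray: Low cardboard tray, fixed, 98 mm (its x) by 344 mm (its y), floor 4 mm thick. Long walls and three cross dividers (at y = -84, 0, 84 mm) all reach 22 mm above the bench and make a row of four compartments, each about 81 mm along y by 90 mm along x, centred at y = -127, -42, 42, 127 mm. Origin: centre of its underside, at bench height. One end has the high card, the other a 22 mm low one.
- end_high: High end card of the tray: upright cardboard, 98 mm wide, 4 mm thick, 75 mm high above the bench, with a white sticker, fixed across one end of the tray (at the tray's y = +170 mm or -170 mm, which varies). Origin: middle of its lower edge. The compartment beside it is for the tallest item.
- tape_gun: Bystander: hand tape dispenser lying on the bench at the robot's right, about 190 mm long, 56 mm wide, 93 mm high, with a roll of clear tape. Origin: on its underside below the roll.
- knife: Bystander: grey safety knife lying on the bench at the robot's left, 170 mm by 28 mm, 19 mm high, along its x. Origin: middle of its underside.
Mind the look-alikes: they are no part of the job. What is shaped like the part that bears short_tin_mid but blue is not meant.

How it is judged:
By the outcome, as a careful person would: the job done as asked, in the order asked, and still so for the second after the job is handed in, with the robot touching nothing.
It also fails if it takes over 106 s, if anything falls off the work surface, if the arm or the gripper's body presses on something with over 40 N, if the wrist force passes 120 N, or if a joint passes its speed limit or range.

ROBOT

A 6-joint arm with a two-finger parallel gripper is mounted at the origin on the work surface. World frame = base frame: x ahead of the robot, y to its left, z up, the work surface at z = 0. Lengths are in m, angles in degrees, forces in N, time in s.
With the tool pointing down it reaches from about 0.4 to 0.825 m from the base axis. Payload 7 kg.
Tool frame: the origin (TCP) lies at the very end of the fingers, on their centre line; the grasp point (between the pads) lies 19 mm behind it; y points along the fingers, x is the direction in which the jaws open and shut, and the axes are right-handed (so a half turn about y gives the same grasp; the last joint's range is limited). The gripper opens to 88 mm and grips with 3 to 60 N. Pads are 19 mm wide; open, the fingers measure 130 mm over their backs; the gripper's body (78 mm by 193 mm) begins 47 mm behind the grasp point.
Start: joints at [-54.081, 20.546, 0.682, 0, -70.136, -16.507], TCP at [0.224, -0.637, 0.227] pointing down, gripper open.
Joint ranges: [-176.03, 176.03], [-82.01, 121.73], [-58.28, 71.71], [-173.87, 95.51], [-174.79, -0.11], [-173.66, 173.66]. Speed limits (degrees/s): [136.94, 136.94, 172.46, 180, 180, 180].

INTERFACE

Orientations are given as [roll, pitch, yaw] about the fixed x, y, z axes, in that order (R = Rz(yaw) Ry(pitch) Rx(roll)).
In Python, from plant import ctrl gives the robot as it stands.
- The arm moves only by the shell command python3 -m crank 'ROWS'. ROWS is JSON, a list that holds one entry, the list of rows, each a list of 5 numbers: the closure, from -1 (fully open) to 1 (shut), then the shift along the tool's x, y, z in mm, then the turn about the tool's y in rad. In form: [[[claw, x, y, z, turn], ...]]. A call has 1 to 12 rows; each row is the pose to reach, as a shift and turn from the pose commanded when the call began, along the tool's axes at that moment; what a row does not reach only later rows make up. A row lasts 1/8 s, in which the tool goes at most 62.5 mm and 10.7 degrees, less where a joint would pass 70% of its speed; a pose out of reach is approached as far as the arm can. A call with a gripper value outside its range is refused whole. The fingers move at their own pace and stop on an object; the grip force is fixed at half the most. Time passes only in rows, so rows that repeat a pose let the fingers close. It gives the time, the measured TCP pose, the force and the opening at its end, in the units of the state.
- ctrl.get_obs(): the state, without advancing time (a new reading comes with each control period).
- ctrl.snapshot(name): name is "scene" or "side" or "wrist"; returns the picture (420x560x3 uint8, red, green, blue); there is no depth.
- ctrl.camera_model(name): a dict with "fx", "fy", "cx", "cy" (pixels), "origin" and "orientation" of the camera in the world; the wrist camera has in their place "hand_eye" (4x4, takes a point from camera to tool coordinates, whose origin is the TCP and whose axes are the tool frame's). Camera axes: x right, y down, z forward; pixel columns grow to the right and rows downward; lengths in m; the calibration is good to about 2 mm. A picture is of the moment at which its call begins: read the wrist's pose just before it. camera_model takes no time and is no camera call.
- ctrl.close_job(): hands the job in, once; it reports no verdict.
Trained networks look in the newest picture that a camera, given by its name, has taken for a name from the list of things; names that differ only in an ending like _2 or _b are one class to them, and where a whole thing is asked for, a point or a joint stands for the part that bears it (a point fixed in the world has none). Each returns a list of dicts, best first, with "confidence" (0 to 1); they miss things now and then, are a little off and sometimes report something else, mostly with a low value. They report only what shows in the picture. A call takes as long as a camera call. They do not tell look-alikes from the thing itself.
- ctrl.find_in(camera, name): "extent" ([left, top, width, height] in pixels, round what is visible of it).
The state is a dict: "clock": time; "joint_pos": joint angles; "qvel": joint speeds; "tau": joint torques, N m; "tool_pos": TCP position; "orientation": TCP orientation; "force": force on the tool from outside, world axes, zero at the start; "moment": the same for the moment, N m; "opening": finger opening in m.
Only numpy, scipy, OpenCV 4.12 (cv2) and the standard library are available. Lean on these libraries where they do the work, as an engineer would, in place of code of your own. Each camera call takes 0.05 s, during which the arm holds its last target.

## Working session

There is one attempt and no reset: what is moved stays moved. The work goes in short steps, Python scripts to look and compute and a shell command to move; the robot and the scene stay as the last step left them, time stands still between calls to the robot, and variables do not carry over. Pictures are saved under pics/ and viewed, and the job is handed in when it is done.

```bash
ls; mkdir -p pics
python3 - <<'E'
from plant import ctrl
import cv2
print(ctrl.get_obs())
for n in ["scene","side","wrist"]:
    im=ctrl.snapshot(n); cv2.imwrite(f"pics/{n}0.png",im[:,:,::-1]); print(n,ctrl.camera_model(n))
E
```

```text
pics
{'clock': 0.0, 'joint_pos': array([-5.40837127e+01,  2.05894310e+01,  6.32898696e-01, -1.92623270e-02,
       -7.01344554e+01, -1.65066985e+01]), 'qvel': array([-0.02059791, -0.02667007,  0.08115404, -0.06451269, -0.09792247,
        0.0388108 ]), 'tau': array([-3.11994211e-05, -5.82718170e+01,  2.93067813e+01,  6.99763834e+00,
        6.82072263e-03, -1.55803073e-04]), 'tool_pos': array([ 0.22412069, -0.6361891 ,  0.22564135]), 'orientation': array([-8.99915070e+01, -9.23831503e-02,  1.09403022e+02]), 'force': array([-0.13024848,  0.67089046,  0.43458728]), 'moment': array([-0.03692561, -0.00329148, -0.04385874]), 'opening': 0.0874574518401288}
scene {'fx': 385.64990979879667, 'fy': 385.64990979879667, 'cx': 284.10361179914054, 'cy': 203.56411403871303, 'origin': array([ 1.41300173, -0.44057645,  0.79968035]), 'orientation': array([-125.14698478,   -1.07501987,   65.01468878])}
side {'fx': 503.94006986891645, 'fy': 503.94006986891645, 'cx': 269.93977653304694, 'cy': 200.52367721963168, 'origin': array([-0.31416019,  0.73903813,  0.88589305]), 'orientation': array([-126.77308506,    0.63422799, -133.77487104])}
wrist {'fx': 321.880304747522, 'fy': 321.880304747522, 'cx': 279.6971151664074, 'cy': 210.72547611284577, 'hand_eye': array([[ 9.99998825e-01,  1.52471413e-03, -1.55838440e-04,
        -2.41542718e-05],
       [ 6.14249456e-04, -3.05541006e-01,  9.52178721e-01,
        -1.58088578e-01],
       [ 1.40418531e-03, -9.52177698e-01, -3.05541584e-01,
         8.24399975e-02],
       [ 0.00000000e+00,  0.00000000e+00,  0.00000000e+00,
         1.00000000e+00]])}
```

View pics/scene0.png

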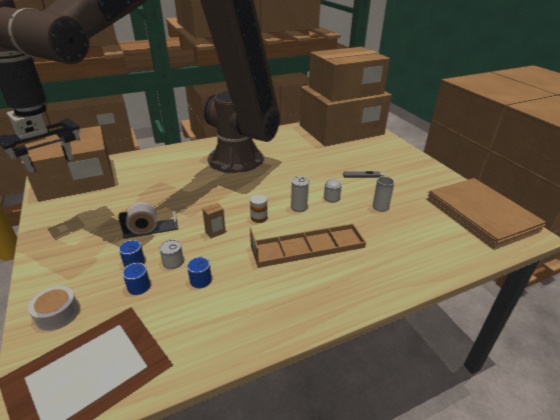

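View pics/side0.png

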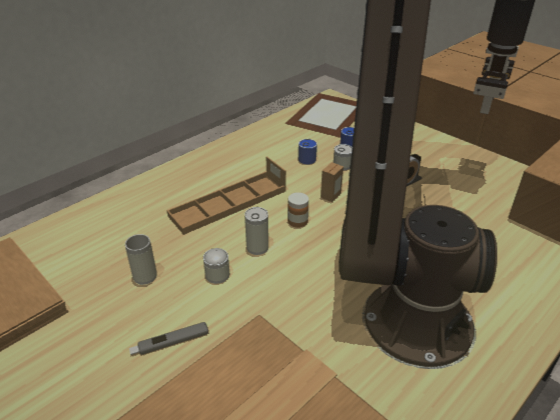

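View pics/wrist0.png

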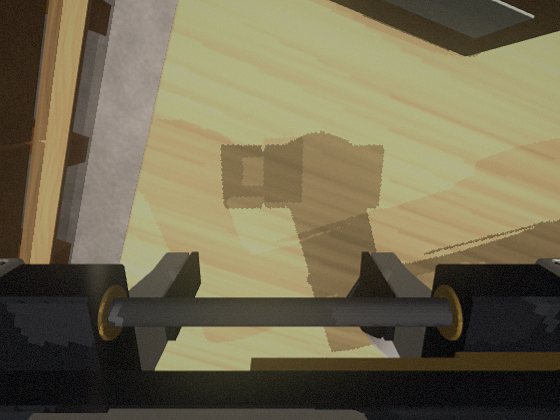

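Scene view: tall closed tin at (300,193), packet (214,220), jar (259,208), short grey flat-lidded tin (172,254), domed tin (333,190), open tin (384,193), blue tins at (132,255), (137,279) and (200,272). The tray is at (308,243), with its high card at the left end (254,245).

Run:
```python
from plant import ctrl
import cv2,numpy as np,json
ims={n:ctrl.snapshot(n) for n in ["scene","side"]}
out={}
for n in ims:
    for k in ["tall_tin_mid","packet_mid","jar_mid","short_tin_mid","swollen_tin_mid","open_tin_mid","tray","end_high","tape_gun","knife"]:
        r=ctrl.find_in(n,k); out[n+":"+k]=[(round(d["confidence"],2),[round(float(v),1) for v in d["extent"]]) for d in r]
        print(n,k,out[n+":"+k])
json.dump(out,open("det.json","w"))
a=ims["scene"][160:300,110:410]; b=ims["side"][125:285,120:400]
cv2.imwrite("pics/c_scene.png",cv2.resize(a[:,:,::-1],None,fx=2.6,fy=2.6,interpolation=cv2.INTER_CUBIC))
cv2.imwrite("pics/c_side.png",cv2.resize(b[:,:,::-1],None,fx=2.8,fy=2.8,interpolation=cv2.INTER_CUBIC))
np.savez("ims.npz",**ims)
```

```text
scene tall_tin_mid [(0.67, [291.7, 178.0, 17.9, 33.6])]
scene packet_mid [(0.65, [203.6, 201.8, 22.1, 38.4])]
scene jar_mid [(0.7, [249.4, 194.2, 18.8, 29.7])]
scene short_tin_mid [(0.9, [125.3, 265.4, 21.1, 29.6]), (0.85, [116.2, 241.0, 29.2, 25.4]), (0.76, [187.5, 256.9, 24.9, 31.5]), (0.75, [160.0, 241.0, 22.2, 28.4])]
scene swollen_tin_mid [(0.87, [324.7, 179.1, 16.1, 25.5])]
scene open_tin_mid [(0.87, [374.0, 174.9, 22.6, 36.1])]
scene tray [(0.94, [256.4, 224.2, 107.3, 42.4])]
scene end_high [(0.54, [251.2, 228.4, 8.2, 35.1])]
scene tape_gun [(0.74, [115.8, 202.3, 61.1, 37.2])]
scene knife [(0.72, [344.8, 168.2, 38.4, 14.7]), (0.22, [119.3, 204.0, 59.6, 34.2])]
side tall_tin_mid [(0.9, [244.7, 204.6, 24.6, 51.3])]
side packet_mid [(0.94, [317.5, 161.6, 26.9, 43.4])]
side jar_mid [(0.87, [284.8, 190.5, 22.4, 35.6])]
side short_tin_mid [(0.92, [299.3, 138.8, 18.0, 24.0]), (0.75, [331.4, 142.0, 18.3, 27.2]), (0.68, [344.1, 127.0, 9.1, 21.5]), (0.45, [403.9, 154.2, 16.7, 32.4])]
side swollen_tin_mid [(0.89, [204.1, 248.3, 24.9, 33.3])]
side open_tin_mid [(0.72, [120.3, 235.6, 34.0, 48.2])]
side tray [(0.93, [168.5, 173.5, 116.2, 60.4])]
side end_high [(0.93, [265.7, 156.6, 19.7, 29.4])]
side tape_gun [(0.68, [408.7, 153.5, 13.3, 31.7])]
side knife [(0.59, [129.8, 323.2, 78.4, 29.9])]
```

View pics/c_scene.png

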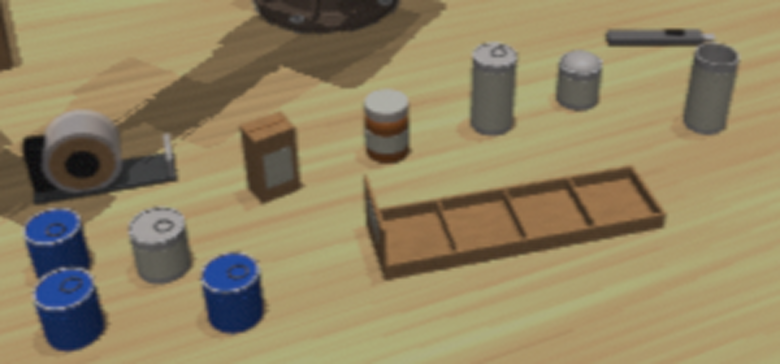

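View pics/c_side.png

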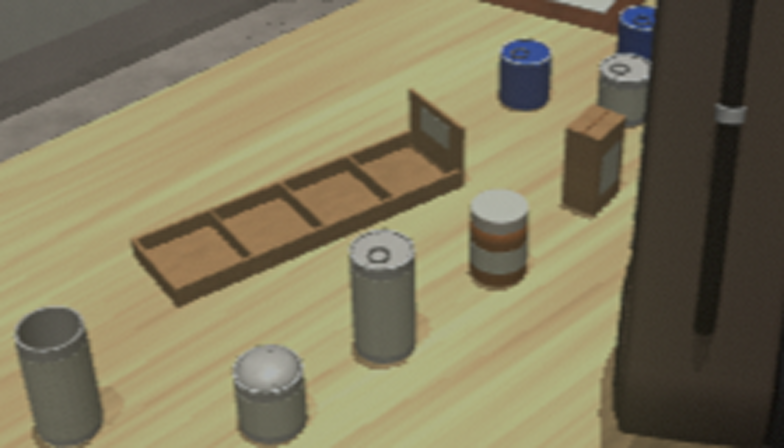

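```bash
cat > h.py <<'E'
import numpy as np,cv2,json
from scipy.optimize import least_squares
from scipy.spatial.transform import Rotation as Ro
from plant import ctrl
def cam(n):
    m=ctrl.camera_model(n); R=Ro.from_euler('xyz',m['orientation'],degrees=True).as_matrix()
    return m,R,np.array(m['origin'])
C={n:cam(n) for n in ["scene","side"]}
def proj(n,P,c=None):
    m,R,o=c or C[n]; q=(np.atleast_2d(P)-o)@R
    return np.c_[m['fx']*q[:,0]/q[:,2]+m['cx'],m['fy']*q[:,1]/q[:,2]+m['cy']]
def cyl(x,y,zc,d,h):
    t=np.linspace(0,2*np.pi,48,endpoint=False); c=np.c_[x+d/2*np.cos(t),y+d/2*np.sin(t)]
    return np.vstack([np.c_[c,0*t+zc-h/2],np.c_[c,0*t+zc+h/2]])
def box(x,y,zc,yaw,dims):
    s=np.array([[a,b,c] for a in(-.5,.5) for b in(-.5,.5) for c in(-.5,.5)])*dims
    return s@Ro.from_euler('z',yaw).as_matrix().T+[x,y,zc]
def bb(p): return np.r_[p.min(0),p.max(0)]
E
python3 - <<'E'
from h import *
det=json.load(open("det.json"))
D={"tall_tin_mid":(.058,.112),"jar_mid":(.058,.08),"short_tin_mid":(.06,.062),"open_tin_mid":(.058,.112),"swollen_tin_mid":(.06,.074)}
pick={"scene:short_tin_mid":3,"side:short_tin_mid":1}
ims=np.load("ims.npz"); vis={n:cv2.resize(ims[n][:,:,::-1],None,fx=3,fy=3,interpolation=cv2.INTER_CUBIC) for n in ims}
def draw(P,col):
    for n in vis:
        h=cv2.convexHull(((proj(n,P)+.5)*3).astype(np.int32)); cv2.polylines(vis[n],[h],True,col,1)
for k,(d,h) in D.items():
    def e(n):
        l,t,w,hh=det[f"{n}:{k}"][pick.get(f"{n}:{k}",0)][1]; return np.array([l,t,l+w,t+hh])
    w=np.array([1,1,1,1])
    f=lambda p:np.r_[[(bb(proj(n,cyl(*p,d,h)))-e(n)) for n in C]].ravel()
    r=least_squares(f,[.6,0,.05],loss='soft_l1'); print(k,r.x.round(4),"bottom z",round(r.x[2]-h/2,4),np.abs(r.fun).max().round(1))
    draw(cyl(*r.x,d,h),(0,0,255))
    print('   res',r.fun.round(1))
def e(n):
    l,t,w,hh=det[f"{n}:packet_mid"][0][1]; return np.array([l,t,l+w,t+hh])
for y0 in (-.6,0,.6,1.2):
    f=lambda p:np.r_[[(bb(proj(n,box(*p,[.04,.054,.096])))-e(n)) for n in C]].ravel()
    r=least_squares(f,[.6,-.2,.05,y0],loss='soft_l1'); print("packet",r.x.round(4),np.degrees(r.x[3]),r.cost)
# tray
obs=[("scene",(353.1,225.4),(-.049,.172,.022)),("scene",(365,241.9),(.049,.172,.022)),("scene",(259.2,266.2),(.049,-.172,0)),("scene",(251.2,228.5),(-.049,-.172,.075)),
("side",(167.9,211.1),(.049,.172,.022)),("side",(184.3,233.6),(-.049,.172,0)),("side",(266.8,157.9),(.049,-.170,.075)),("side",(285.4,171.4),(-.049,-.170,.075)),("side",(285,191.4),(-.049,-.172,0))]
def T(p,q): return Ro.from_euler('z',p[3]).apply(q)+p[:3]
f=lambda p:np.ravel([proj(n,T(p,np.array(q)))[0]-u for n,u,q in obs])
r=least_squares(f,[.6,0,0,0],loss='soft_l1'); print("tray",r.x.round(4),np.degrees(r.x[3]),r.fun.round(1))
for y in(-.127,-.042,.042,.127): print(T(r.x,np.array([0,y,0])).round(4))
for y in(-.172,-.084,0,.084): draw(T(r.x,np.array([[a,b,.022] for a in(-.049,.049) for b in(y,y+.086)])),(0,255,0))
for n,(a,b,c,d) in {"scene":(165,300,120,400),"side":(125,290,110,390)}.items(): cv2.imwrite(f"pics/fit_{n}.png",vis[n][a*3:b*3,c*3:d*3][:, :800])
E
```

```text
tall_tin_mid [0.4262 0.0904 0.0534] bottom z -0.0026 2.4
   res [-1.9 -2.  -1.8  0.4 -0.6  2.4 -1.3 -0.7]
jar_mid [ 0.4347 -0.063   0.0395] bottom z -0.0005 0.8
   res [ 0.2  0.  -0.8 -0.2  0.1 -0.1 -0.6  0.2]
short_tin_mid [ 0.5336 -0.3738  0.0306] bottom z -0.0004 1.4
   res [-1.  -0.9  1.4  0.9 -0.9  0.5  1.  -0.4]
open_tin_mid [0.5452 0.3668 0.0572] bottom z 0.0012 1.7
   res [-0.6  0.3 -1.  -0.1 -0.1 -1.7 -1.3  1.2]
swollen_tin_mid [0.424  0.2269 0.0259] bottom z -0.0111 3.9
   res [-2.4 -0.2 -0.2  0.2 -1.9 -2.1  0.2  3.9]
packet [ 0.4404 -0.2151  0.0463 -0.4606] -26.392588509454786 9.788239810722981
packet [ 0.4418 -0.2165  0.0436  0.0227] 1.3021203576283835 5.0535711938447845
packet [ 0.4418 -0.2165  0.0436  0.0227] 1.3024475470168562 5.053571199692755
packet [ 0.4422 -0.2171  0.0427  1.7137] 98.18927866386971 3.865983784677323
tray [ 0.6263  0.0216 -0.0042 -0.1578] -9.042482943937257 [-1.2 -1.9 -0.   0.5 -2.6  1.5 -2.3 -1.1 -1.9 -0.3 -1.5  1.7 -0.7 -0.8
 -0.4  0.1  0.4  0.6]
[ 0.6063 -0.1038 -0.0042]
[ 0.6197 -0.0199 -0.0042]
[ 0.6329  0.0631 -0.0042]
[ 0.6462  0.147  -0.0042]
```

View pics/fit_scene.png

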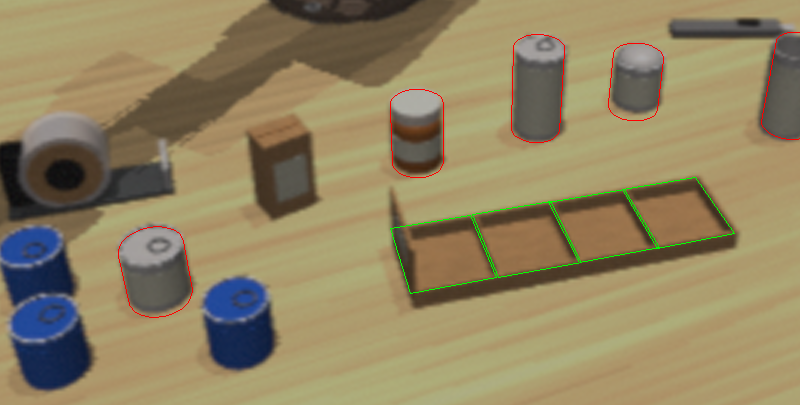

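View pics/fit_side.png

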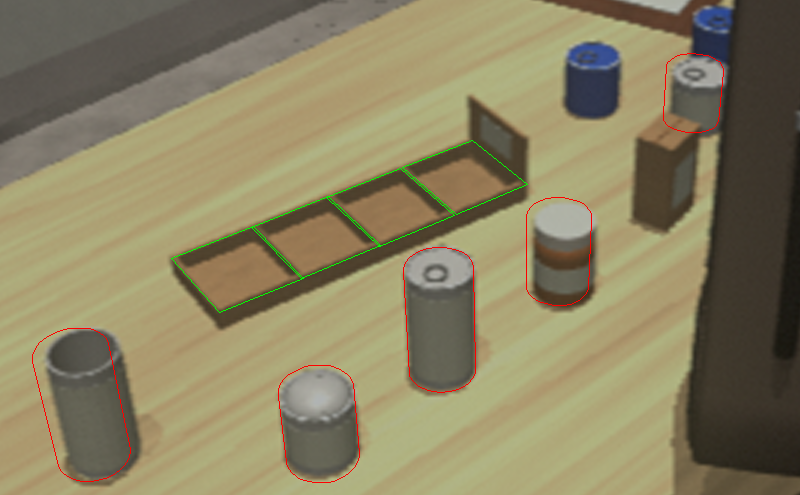

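Run:
```python
from h import *
ims=np.load("ims.npz")
a=ims["scene"][195:245,195:235]; b=ims["side"][155:210,310:355]
f=lambda q:cv2.resize(q[:,:,::-1],None,fx=9,fy=9,interpolation=cv2.INTER_CUBIC)
a,b=f(a),f(b); v=np.zeros((500,800,3),np.uint8); v[:a.shape[0],:a.shape[1]]=a; v[:b.shape[0],390:390+b.shape[1]]=b
cv2.imwrite("pics/pk.png",v)
```

```text
(no output)
```

View pics/pk.png

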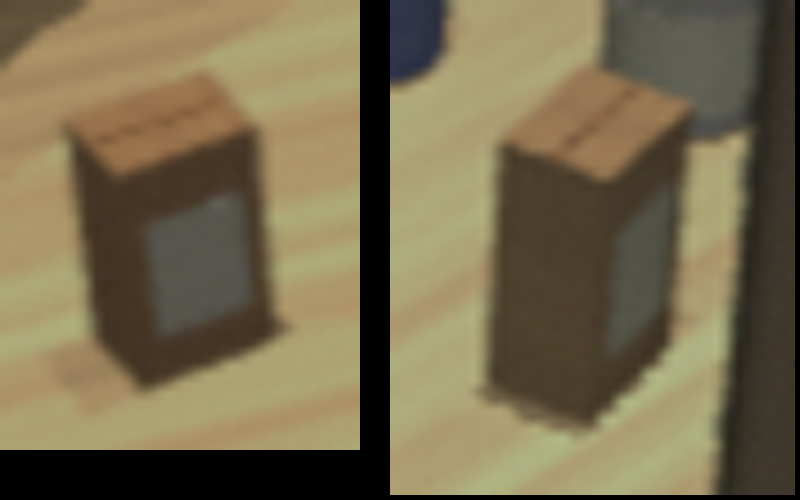

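Run:
```python
from h import *
s=lambda u,v:(u/9+195-.5,v/9+195-.5); d=lambda u,v:(u/9+310-.5,v/9+155-.5)
h=.048;a=.02;b=.027
obs=[("scene",s(68,125),(-a,-b,h)),("scene",s(118,178),(a,-b,h)),("scene",s(260,128),(a,b,h)),("scene",s(208,72),(-a,b,h)),("scene",s(143,390),(a,-b,-h)),("scene",s(283,330),(a,b,-h)),("scene",s(100,345),(-a,-b,-h)),
("side",d(112,140),(a,b,h)),("side",d(195,65),(a,-b,h)),("side",d(302,105),(-a,-b,h)),("side",d(218,182),(-a,b,h)),("side",d(200,425),(-a,b,-h)),("side",d(285,345),(-a,-b,-h)),("side",d(100,390),(a,b,-h))]
f=lambda p:np.ravel([proj(n,Ro.from_euler('z',p[3]).apply(q)+p[:3])[0]-u for n,u,q in obs])
r=least_squares(f,[.44,-.217,.048,0],loss='soft_l1'); print(r.x.round(4),np.degrees(r.x[3]),r.fun.round(1))
o=ctrl.get_obs(); R=Ro.from_euler('xyz',o['orientation'],degrees=True).as_matrix(); print(R.round(3))
```

```text
[ 0.4427 -0.2204  0.0464  0.2053] 11.761974551196264 [-0.7 -0.6 -0.2 -0.2 -0.3 -0.7 -0.8 -0.5 -0.1  0.4 -0.7  0.8 -1.1 -1.1
 -0.6  0.5 -0.6  0.3 -0.3 -0.  -0.   0.2 -0.1  0.5 -0.8  0.3 -0.9 -0.1]
[[-0.332 -0.    -0.943]
 [ 0.943  0.    -0.332]
 [ 0.    -1.    -0.   ]]
```

Run:
```python
from h import *
for nm,e in {"blueA":[125.3,265.4,21.1,29.6],"blueB":[116.2,241,29.2,25.4],"blueC":[187.5,256.9,24.9,31.5],"short":[160.0,241.0,22.2,28.4]}.items():
    t=np.array([e[0],e[1],e[0]+e[2],e[1]+e[3]])
    r=least_squares(lambda p:bb(proj("scene",cyl(*p,.031,.06,.062)))-t,[.6,-.4],loss='soft_l1'); print(nm,r.x.round(3),r.fun.round(1))
def ray(n,u,z):
    m,R,o=C[n]; d=R@[(u[0]-m['cx'])/m['fx'],(u[1]-m['cy'])/m['fy'],1]; return (o+d*(z-o[2])/d[2]).round(3)
print("tape base corners",ray("scene",(122,236),0),ray("scene",(178,228),0),ray("scene",(175,213),0))
obs=[("scene",(353.1,225.4),(-.049,.172,.022)),("scene",(365,241.9),(.049,.172,.022)),("scene",(259.2,266.2),(.049,-.172,0)),("scene",(251.2,228.5),(-.049,-.172,.075)),
("side",(167.9,211.1),(.049,.172,.022)),("side",(184.3,233.6),(-.049,.172,0)),("side",(266.8,157.9),(.049,-.170,.075)),("side",(285.4,171.4),(-.049,-.170,.075)),("side",(285,191.4),(-.049,-.172,0))]
T=lambda p,q: Ro.from_euler('z',p[2]).apply(q)+[p[0],p[1],0]
r=least_squares(lambda p:np.ravel([proj(n,T(p,np.array(q)))[0]-u for n,u,q in obs]),[.6,0,0],loss='soft_l1'); print("tray",r.x.round(4),np.degrees(r.x[2]),r.fun.round(1))
```

```text
blueA [ 0.593 -0.477] [-2.5 -2.1  4.6  1.1]
blueB [ 0.48  -0.479] [ 1.3 -2.6 -1.5  2.1]
blueC [ 0.636 -0.317] [ 0.1 -0.2 -0.1  0.2]
short [ 0.533 -0.374] [-1.1 -1.   1.3  0.7]
tape base corners [ 0.347 -0.496  0.   ] [ 0.377 -0.325  0.   ] [ 0.291 -0.317  0.   ]
tray [ 0.6254  0.0227 -0.163 ] -9.340164410784114 [-0.7 -3.   0.4 -0.6 -2.5  0.  -2.  -2.7 -2.3 -1.4 -2.1  0.7 -0.6 -1.7
 -0.3 -0.7  0.4 -0.1]
```

```bash
cat > go.py <<'E'
import sys
from h import *
# usage: go.py x y z psi [x y z psi ...]: rows' shifts from the measured pose
o=ctrl.get_obs(); p=np.array(o['tool_pos']); R=Ro.from_euler('xyz',o['orientation'],degrees=True).as_matrix()
psi=np.degrees(np.arctan2(R[1,0],R[0,0]))
print("t",round(o['clock'],2),"tcp",(p*1000).round(1),"psi",round(psi,2),"tilt",np.degrees(np.arccos(min(1,-R[2,1]))).round(2),"open",round(o['opening']*1000,1),"F",np.round(o['force'],1))
a=list(map(float,sys.argv[1:]))
for i in range(0,len(a),4):
    d=R.T@(np.array(a[i:i+3])-p)*1000; dp=(a[i+3]-psi+180)%360-180
    n=max(np.linalg.norm(d)/62.5,abs(dp)/10.7)
    print("shift",d.round(1),"turn",round(-np.radians(dp),3),"rows>=",round(n,1))
E
python3 go.py .443 -.2204 .2 191.8 .443 -.2204 .047 191.8
```

```text
t 1.25 tcp [ 224.3 -636.6  226.6] psi 109.41 tilt 0.0 open 87.5 F [ 1.  -0.3  0. ]
shift [ 319.9   26.6 -344.6] turn -1.438 rows>= 7.7
shift [ 319.9  179.6 -344.6] turn -1.438 rows>= 8.1
```

```bash
python3 -m crank '[[[-1,40,3,-43,-0.18],[-1,80,7,-86,-0.36],[-1,120,10,-129,-0.54],[-1,160,13,-172,-0.72],[-1,200,17,-215,-0.9],[-1,240,20,-258,-1.08],[-1,280,23,-301,-1.26],[-1,320,27,-345,-1.438],[-1,320,27,-345,-1.438]]]'
python3 go.py .443 -.2204 .2 191.8 .443 -.2204 .047 191.8
python3 - <<'E'
from h import *
im=ctrl.snapshot("wrist"); cv2.imwrite("pics/w1.png",im[:,:,::-1]); print(ctrl.find_in("wrist","packet_mid"))
E
```

```text
clock: 2.38
tool_pos: [0.445, -0.2171, 0.1997]
orientation: [-90.0, 0.0, -167.8]
force: [-0.2, -1.0, 0.4]
opening: 0.0876
t 2.38 tcp [ 445.  -217.1  199.7] psi -167.78 tilt 0.04 open 87.6 F [-0.2 -1.   0.4]
shift [ 2.7 -0.3  2.8] turn 0.007 rows>= 0.1
shift [  2.8 152.7   2.8] turn 0.007 rows>= 2.4
[{'extent': [255.8, 153.9, 50.7, 85.5], 'confidence': 0.62}, {'extent': [187.0, 0.0, 73.7, 47.8], 'confidence': 0.29}]
```

View pics/w1.png

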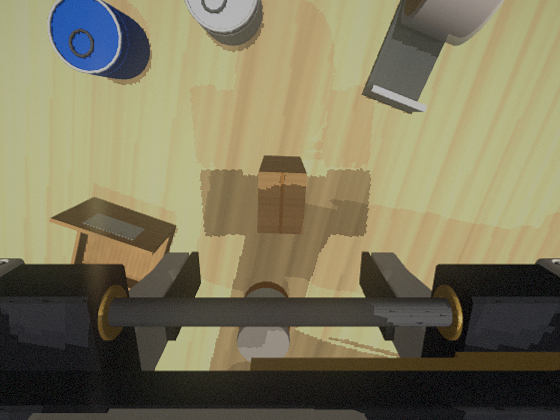

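The wrist view shows the packet at (282,200), square to the jaws and centred. The blue tin is at (93,40), the short grey tin at (222,10) and the high card at (115,225).

```bash
cat >> h.py <<'E'
def wcam():
    o=ctrl.get_obs(); m=ctrl.camera_model("wrist"); R=Ro.from_euler('xyz',o['orientation'],degrees=True).as_matrix()
    H=m['hand_eye']; return m,R@H[:3,:3],R@H[:3,3]+np.array(o['tool_pos'])
def wray(u,z):
    m,R,o=wcam(); d=R@[(u[0]-m['cx'])/m['fx'],(u[1]-m['cy'])/m['fy'],1]; return (o+d*(z-o[2])/d[2]).round(4)
E
python3 - <<'E'
from h import *
c=[wray(u,.096) for u in [(257,172),(306,172),(304.5,233),(259,233)]]; print(c,np.mean(c,0)); e=c[1]-c[0]+c[2]-c[3]; print(np.degrees(np.arctan2(e[1],e[0])),np.linalg.norm(c[1]-c[0]),np.linalg.norm(c[2]-c[1]))
print("card top ends",wray((52,219),.075),wray((104,197),.075),wray((175,229),.075))
print("short tin bottom rim", wray((225,49),0))
E
```

```text
[array([ 0.4694, -0.2476,  0.096 ]), array([ 0.4299, -0.2559,  0.096 ]), array([ 0.4187, -0.2032,  0.096 ]), array([ 0.4576, -0.195 ,  0.096 ])] [ 0.4439   -0.225425  0.096   ]
-168.11502515524435 0.04036260645696706 0.053876989522429725
card top ends [ 0.6483 -0.1604  0.075 ] [ 0.6019 -0.1919  0.075 ] [ 0.5353 -0.1741  0.075 ]
short tin bottom rim [ 0.5269 -0.3442  0.    ]
```

```bash
python3 - <<'E'
from h import *
im=cv2.imread("pics/w1.png"); cv2.imwrite("pics/w1c.png",cv2.resize(im[180:300,30:200],None,fx=4.5,fy=4.5,interpolation=cv2.INTER_CUBIC))
print(wray((104,197),0),wray((175,229),0),wray((160,248),.075))
for t,s in [((.6254,.0227,0),-9.34)]:
    P=Ro.from_euler('z',s,degrees=True).apply([[.049,-.172,.075],[-.049,-.172,.075],[.049,-.172,0],[-.049,-.172,0]])+t
    print(P.round(3),proj("w",P,wcam()).round(1))
E
python3 go.py .4439 -.2245 .2 191.8 .4439 -.2245 .045 191.8
```

```text
[ 0.6391 -0.163   0.    ] [ 0.5548 -0.1405  0.    ] [ 0.5472 -0.1517  0.075 ]
[[ 0.646 -0.155  0.075]
 [ 0.549 -0.139  0.075]
 [ 0.646 -0.155  0.   ]
 [ 0.549 -0.139  0.   ]] [[ 54.7 224.9]
 [156.7 259.3]
 [ 97.8 202.4]
 [179.6 231. ]]
t 2.48 tcp [ 443.6 -219.5  199.7] psi -168.13 tilt 0.01 open 87.6 F [-0.6 -0.5  0.4]
shift [ 0.8 -0.3  4.9] turn 0.001 rows>= 0.1
shift [  0.8 154.7   4.9] turn 0.001 rows>= 2.5
```

View pics/w1c.png

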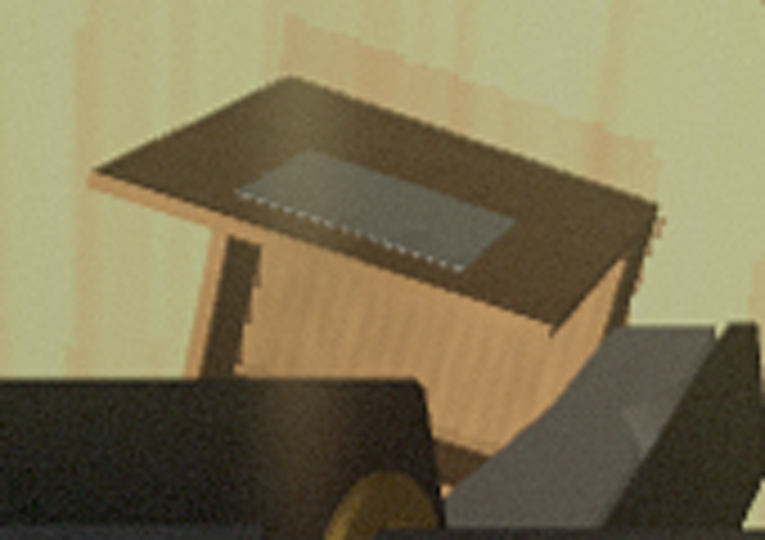

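```bash
python3 -m crank '[[[-1,0.5,20,3,0],[-1,0.5,60,3,0],[-1,0.5,110,3,0],[-1,0.5,145,3,0],[-1,0.5,155,3,0],[-1,0.5,155,3,0],[0.5,0.5,155,3,0],[1,0.5,155,3,0],[1,0.5,155,3,0],[1,0.5,155,3,0],[1,0.5,155,3,0]]]'; python3 go.py .62 -.02 .2 170.8
```

```text
clock: 3.85
tool_pos: [0.4436, -0.2231, 0.0447]
orientation: [-90.0, 0.0, -168.2]
force: [2.0, 0.3, 1.1]
opening: 0.0435
t 3.85 tcp [ 443.6 -223.1   44.7] psi -168.19 tilt 0.02 open 43.5 F [2.  0.3 1.1]
shift [-214.3 -155.2 -162.7] turn 0.367 rows>= 5.0
```

```bash
python3 -m crank '[[[1,0,0,0,0],[1,0,0,0,0],[1,0,0,0,0],[1,0,-20,0,0],[1,0,-60,0,0],[1,0,-110,0,0],[1,0,-145,0,0],[1,0,-155,0,0]]]'; python3 go.py .62 -.02 .2 170.8
```

```text
clock: 4.85
tool_pos: [0.4438, -0.2232, 0.2012]
orientation: [-90.0, 0.1, -168.2]
force: [0.0, 0.6, -3.2]
opening: 0.04
t 4.85 tcp [ 443.8 -223.2  201.2] psi -168.2 tilt 0.14 open 40.0 F [ 0.   0.6 -3.2]
shift [-214.     1.6 -162.9] turn 0.366 rows>= 4.3
```

```bash
python3 -m crank '[[[1,-15,1,-10,0.03],[1,-45,1,-35,0.08],[1,-85,1,-65,0.15],[1,-125,1,-95,0.22],[1,-165,1,-125,0.29],[1,-195,1,-148,0.34],[1,-210,1,-160,0.366],[1,-214,1,-163,0.366],[1,-214,1,-163,0.366],[1,-214,1,-163,0.366]]]'; python3 go.py .62 -.02 .2 170.8
python3 - <<'E'
from h import *
np.save("wc.npy",np.r_[ctrl.get_obs()['tool_pos'],ctrl.get_obs()['orientation']])
im=ctrl.snapshot("wrist"); cv2.imwrite("pics/w2.png",im[:,:,::-1])
P=lambda x,y,z:Ro.from_euler('z',-9.34,degrees=True).apply([[x,y,z]])+[.6254,.0227,0]
for y in (-.172,-.084,0,.084,.172): print(y,[proj("w",P(x,y,.022),wcam())[0].round(0) for x in(-.047,.047)])
E
```

```text
clock: 6.1
tool_pos: [0.6189, -0.0206, 0.1982]
orientation: [-90.0, -0.1, 170.8]
force: [-0.5, -0.9, -2.4]
opening: 0.0404
t 6.1 tcp [618.9 -20.6 198.2] psi 170.81 tilt 0.05 open 40.4 F [-0.5 -0.9 -2.4]
shift [-1.  -1.8 -0.7] turn 0.0 rows>= 0.0
-0.172 [array([331.,  57.]), array([232.,  57.])]
-0.084 [array([327., 151.]), array([235., 151.])]
0 [array([323., 228.]), array([238., 227.])]
0.084 [array([320., 294.]), array([241., 293.])]
0.172 [array([317., 354.]), array([243., 354.])]
```

View pics/w2.png

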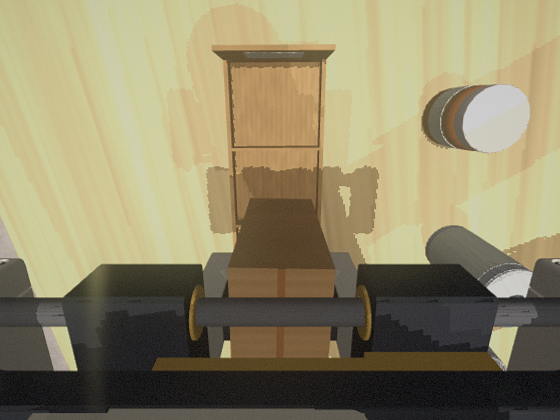

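Run:
```python
from h import *
im=cv2.imread("pics/w2.png"); cv2.imwrite("pics/w2c.png",cv2.resize(im[30:220,200:350],None,fx=3.1,fy=3.1,interpolation=cv2.INTER_CUBIC))
```

```text
(no output)
```

View pics/w2c.png

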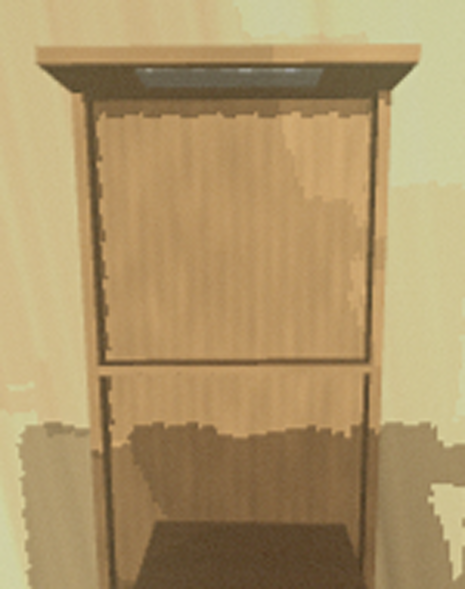

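```bash
python3 go.py .6234 -.0214 .055 171 .6234 -.0214 .0487 171
```

```text
t 6.15 tcp [619.  -20.6 198.4] psi 170.8 tilt 0.02 open 40.1 F [ 0.  -0.9 -1.8]
shift [-4.500e+00  1.434e+02  1.000e-01] turn -0.004 rows>= 2.3
shift [-4.500e+00  1.497e+02  1.000e-01] turn -0.004 rows>= 2.4
```

```bash
python3 -m crank '[[[1,-4.5,15,0,0],[1,-4.5,50,0,0],[1,-4.5,95,0,0],[1,-4.5,130,0,0],[1,-4.5,143,0,0],[1,-4.5,145,0,0],[1,-4.5,147,0,0],[1,-4.5,149,0,0],[1,-4.5,149,0,0]]]';python3 go.py .6234 -.0214 .0487 171
```

```text
clock: 7.28
tool_pos: [0.6244, -0.0205, 0.0503]
orientation: [-90.0, 0.1, 170.8]
force: [-0.0, 0.4, -2.2]
opening: 0.04
t 7.28 tcp [624.4 -20.5  50.3] psi 170.84 tilt 0.07 open 40.0 F [-0.   0.4 -2.2]
shift [0.8 1.6 1.1] turn -0.003 rows>= 0.0
```

```bash
python3 -m crank '[[[1,0.5,1,1,0],[1,0.5,1.5,1,0],[1,0.5,1.5,1,0]]]'; python3 -m crank '[[[1,0,0.7,0,0],[1,0,0.7,0,0]]]'
```

```text
clock: 7.65
tool_pos: [0.6236, -0.0216, 0.0487]
orientation: [-90.0, 0.0, 170.8]
force: [-2.1, 0.5, 5.4]
opening: 0.0401
clock: 7.9
tool_pos: [0.6236, -0.0216, 0.0487]
orientation: [-90.0, 0.0, 170.9]
force: [-4.7, 0.2, 11.5]
opening: 0.04
```

```bash
python3 -m crank '[[[0,0,0,0,0],[-1,0,0,0,0],[-1,0,0,0,0],[-1,0,0,0,0],[-1,0,0,0,0],[-1,0,0,0,0],[-1,0,-20,0,0],[-1,0,-70,0,0],[-1,0,-120,0,0],[-1,0,-150,0,0]]]'; python3 go.py .4262 .0904 .2 171
```

```text
clock: 9.15
tool_pos: [0.6242, -0.0214, 0.2004]
orientation: [-90.1, 0.2, 170.8]
force: [-0.6, 0.3, -0.3]
opening: 0.0873
t 9.15 tcp [624.2 -21.4 200.4] psi 170.85 tilt 0.19 open 87.3 F [-0.6  0.3 -0.3]
shift [ 2.133e+02 -2.000e-01 -7.890e+01] turn -0.003 rows>= 3.6
```

```bash
python3 -m crank '[[[-1,40,0,-15,0],[-1,90,0,-33,0],[-1,140,0,-52,0],[-1,185,0,-68,0],[-1,208,0,-77,0],[-1,213,0,-79,0],[-1,213,0,-79,0],[-1,213,0,-79,0],[-1,213,0,-79,0]]]'
cat > look.py <<'E'
import sys
from h import *
o=ctrl.get_obs(); np.save("pose.npy",np.r_[o['tool_pos'],o['orientation']])
w=wcam(); im=ctrl.snapshot("wrist"); cv2.imwrite(f"pics/{sys.argv[1]}.png",im[:,:,::-1]); k=sys.argv[2]; d,h=float(sys.argv[3]),float(sys.argv[4])
r=ctrl.find_in("wrist",k); print([(round(a['confidence'],2),np.round(a['extent'],1).tolist()) for a in r])
x,y=float(sys.argv[5]),float(sys.argv[6])
print("pred bbox",bb(proj("w",cyl(x,y,h/2,d,h),w)).round(1), "lid bbox",bb(proj("w",cyl(x,y,h,d,.0001),w)).round(1))
E
python3 look.py w3 tall_tin_mid .058 .112 .4262 .0904; python3 go.py .4262 .0904 .058 171
```

```text
clock: 10.28
tool_pos: [0.4262, 0.0901, 0.1971]
orientation: [-90.0, -0.0, 170.8]
force: [-0.1, -0.6, -0.0]
opening: 0.0879
[(0.86, [240.9, 158.3, 70.8, 89.5])]
pred bbox [244.2 159.4 316.8 250.4] lid bbox [244.2 181.5 316.8 250.4]
t 10.38 tcp [426.   90.1 197.1] psi 170.78 tilt 0.04 open 87.6 F [-0.5  0.3  0.5]
shift [ -0.2 139.1  -0.4] turn -0.004 rows>= 2.2
```

View pics/w3.png

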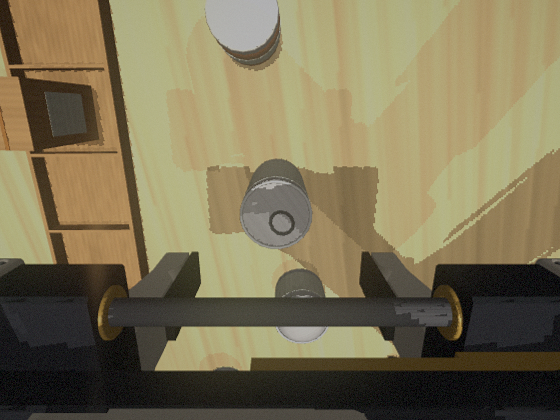

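The picture shows the tall tin closed, with its pull ring at (282,221). The lid centre is at (276,213), about 3.5 mm from the prediction, and I'll correct for that. The packet stands in its compartment at left (60,113).

```bash
python3 -m crank '[[[-1,-3.5,15,1,0],[-1,-3.5,50,1,0],[-1,-3.5,95,1,0],[-1,-3.5,130,1,0],[-1,-3.5,139,1,0],[-1,-3.5,139,1,0],[1,-3.5,139,1,0],[1,-3.5,139,1,0],[1,-3.5,139,1,0],[1,-3.5,139,1,0],[1,-3.5,139,1,0],[1,-3.5,139,1,0]]]'; python3 -m crank '[[[1,0,0,0,0],[1,0,0,0,0]]]'; python3 go.py .6101 -.1053 .21 171
```

```text
clock: 11.88
tool_pos: [0.4293, 0.0891, 0.0588]
orientation: [-90.0, 0.0, 170.8]
force: [-2.1, -0.6, 6.8]
opening: 0.0576
clock: 12.12
tool_pos: [0.4293, 0.0891, 0.0589]
orientation: [-90.0, 0.0, 170.8]
force: [-1.1, -1.0, 6.7]
opening: 0.0577
t 12.12 tcp [429.3  89.1  58.9] psi 170.85 tilt 0.04 open 57.7 F [-1.1 -1.   6.7]
shift [-209.5 -151.1  163.1] turn -0.003 rows>= 4.9
```

```bash
python3 -m crank '[[[1,0,-15,0,0],[1,0,-50,0,0],[1,0,-95,0,0],[1,0,-135,0,0],[1,-10,-151,8,0],[1,-40,-151,31,0],[1,-85,-151,66,0],[1,-130,-151,101,0],[1,-175,-151,136,0],[1,-203,-151,158,0],[1,-209,-151,163,0],[1,-209,-151,163,0]]]'; python3 -m crank '[[[1,0,0,0,0]]]'; python3 look.py w4 tray .058 .112 .61 -.105; python3 go.py .6101 -.1053 .0629 171
```

```text
clock: 13.62
tool_pos: [0.6087, -0.1054, 0.2082]
orientation: [-90.0, -0.1, 170.8]
force: [0.1, -0.3, -2.8]
opening: 0.0576
clock: 13.75
tool_pos: [0.6086, -0.1045, 0.2092]
orientation: [-90.0, -0.0, 170.9]
force: [0.5, 0.5, -2.8]
opening: 0.0577
[(0.93, [232.8, 154.0, 92.1, 69.9]), (0.66, [227.2, 142.4, 106.1, 13.6])]
pred bbox [243.9 157.1 313.5 243.7] lid bbox [243.9 177.5 313.5 243.7]
t 13.85 tcp [ 608.9 -104.4  209.7] psi 170.9 tilt 0.03 open 57.9 F [ 0.5 -0.1 -3.2]
shift [ -1.3 146.8   0.7] turn -0.002 rows>= 2.3
```

View pics/w4.png

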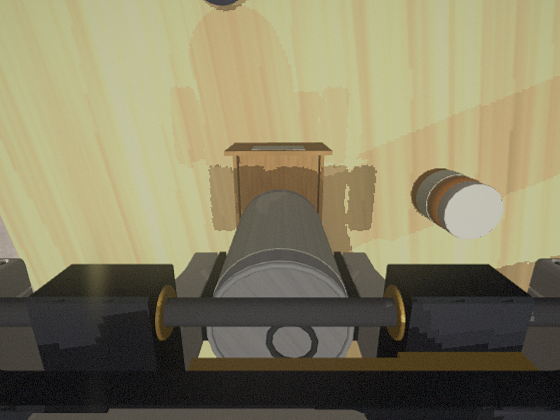

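Run:
```python
from h import *
P=lambda y,z:Ro.from_euler('z',-9,degrees=True).apply([[0,y,z]])+[.630,.0201,0]
print([proj("w",P(y,z),wcam())[0].round(1) for y,z in((-.172,.075),(-.168,.075),(-.168,.004))])
```

```text
[array([278.9, 150.8]), array([278.9, 155.3]), array([279.1, 146.3])]
```

```bash
python3 -m crank '[[[1,-1,15,1,0],[1,-1,50,1,0],[1,-1,95,1,0],[1,-1,130,1,0],[1,-1,142,1,0],[1,-1,144,1,0],[1,-1,145,1,0],[1,-1,146,1,0],[1,-1,146,1,0]]]';python3 go.py .6101 -.1053 .0629 171
```

```text
clock: 14.98
tool_pos: [0.6106, -0.1064, 0.0642]
orientation: [-90.0, 0.1, 170.8]
force: [0.5, -0.5, -2.7]
opening: 0.0578
t 14.97 tcp [ 610.6 -106.4   64.2] psi 170.83 tilt 0.08 open 57.8 F [ 0.5 -0.5 -2.7]
shift [ 0.7  1.3 -1. ] turn -0.003 rows>= 0.0
```

```bash
python3 -m crank '[[[1,0,0.7,0,0],[1,0,1.4,0,0],[1,0,1.4,0,0]]]'; python3 -m crank '[[[1,0,0.5,0,0],[1,0,0.5,0,0]]]'
```

```text
clock: 15.35
tool_pos: [0.6105, -0.1065, 0.0629]
orientation: [-90.0, 0.0, 170.8]
force: [-1.6, 0.3, 5.3]
opening: 0.0576
clock: 15.6
tool_pos: [0.6105, -0.1065, 0.0629]
orientation: [-90.0, 0.1, 170.9]
force: [-3.0, 1.5, 8.7]
opening: 0.0578
```

```bash
python3 -m crank '[[[0,0,0,0,0],[-1,0,0,0,0],[-1,0,0,0,0],[-1,0,0,0,0],[-1,0,0,0,0],[-1,0,-20,0,0],[-1,0,-70,0,0],[-1,0,-115,0,0],[-1,0,-137,0,0]]]'; python3 go.py .4367 -.064 .2 171
```

```text
clock: 16.73
tool_pos: [0.6113, -0.1065, 0.2016]
orientation: [-90.0, 0.2, 170.8]
force: [0.1, -0.6, -0.9]
opening: 0.0876
t 16.73 tcp [ 611.3 -106.5  201.6] psi 170.84 tilt 0.22 open 87.6 F [ 0.1 -0.6 -0.9]
shift [179.1   0.9 -14.2] turn -0.003 rows>= 2.9
```

```bash
python3 -m crank '[[[-1,30,1,-2,0],[-1,80,1,-6,0],[-1,130,1,-10,0],[-1,168,1,-13,0],[-1,179,1,-14,0],[-1,179,1,-14,0],[-1,179,1,-14,0],[-1,179,1,-14,0]]]'; python3 look.py w5 jar_mid .058 .08 .4367 -.064; python3 go.py .4367 -.064 .035 171
```

```text
clock: 17.73
tool_pos: [0.4364, -0.0642, 0.1971]
orientation: [-90.0, -0.0, 170.8]
force: [-0.0, -0.1, 0.2]
opening: 0.0878
[(0.75, [259.0, 160.0, 57.9, 71.7])]
pred bbox [247.6 159.3 312.6 235.6] lid bbox [247.6 173.4 312.6 235.6]
t 17.82 tcp [436.1 -64.3 197.1] psi 170.81 tilt 0.05 open 87.7 F [ 0.3 -0.5 -0.4]
shift [ -0.7 162.1  -0.4] turn -0.003 rows>= 2.6
```

View pics/w5.png

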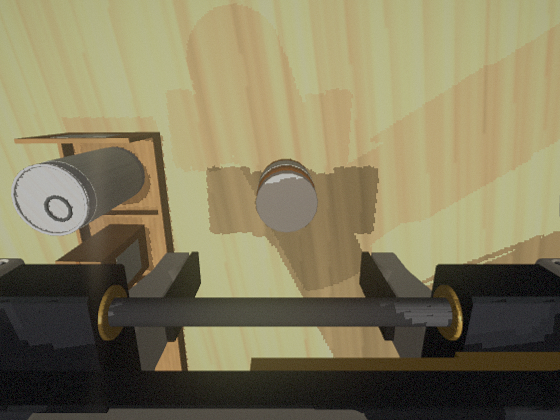

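Cap centred at (287,203), against a prediction of (280,204). I'll shift +6 mm in tool x.

```bash
python3 -m crank '[[[-1,5.5,15,1,0],[-1,5.5,50,1,0],[-1,5.5,95,1,0],[-1,5.5,140,1,0],[-1,5.5,160,1,0],[-1,5.5,162,1,0],[1,5.5,162,1,0],[1,5.5,162,1,0],[1,5.5,162,1,0],[1,5.5,162,1,0],[1,5.5,162,1,0],[1,5.5,162,1,0]]]'; python3 -m crank '[[[1,0,0,0,0],[1,0,0,0,0]]]'; python3 go.py .6366 .0616 .2 171
```

```text
clock: 19.32
tool_pos: [0.4305, -0.0641, 0.0361]
orientation: [-90.0, 0.1, 170.8]
force: [-1.8, 1.8, 7.5]
opening: 0.0574
clock: 19.58
tool_pos: [0.4305, -0.0641, 0.0361]
orientation: [-90.0, 0.0, 170.8]
force: [-1.9, 0.6, 7.0]
opening: 0.0575
t 19.57 tcp [430.5 -64.1  36.1] psi 170.84 tilt 0.05 open 57.5 F [-1.9  0.6  7. ]
shift [-183.6 -163.7 -157. ] turn -0.003 rows>= 4.7
```

```bash
python3 -m crank '[[[1,0,-15,0,0],[1,0,-50,0,0],[1,0,-95,0,0],[1,0,-140,0,0],[1,-8,-164,-7,0],[1,-38,-164,-33,0],[1,-80,-164,-68,0],[1,-122,-164,-104,0],[1,-160,-164,-137,0],[1,-179,-164,-153,0],[1,-183,-164,-157,0],[1,-183,-164,-157,0]]]'; python3 -m crank '[[[1,0,0,0,0]]]'; python3 look.py w6 tray .058 .08 .6366 .0616; python3 go.py .6366 .0616 .0401 171
```

```text
clock: 21.08
tool_pos: [0.6351, 0.0615, 0.1987]
orientation: [-90.0, -0.1, 170.8]
force: [-1.0, -1.5, -2.1]
opening: 0.0574
clock: 21.2
tool_pos: [0.635, 0.0611, 0.1996]
orientation: [-90.0, -0.0, 170.8]
force: [-0.9, 0.4, -2.6]
opening: 0.0577
[]
pred bbox [246.5 159.3 310.9 235. ] lid bbox [246.5 173.3 310.9 235. ]
t 21.3 tcp [635.2  61.1 200. ] psi 170.81 tilt 0.03 open 57.5 F [-0.7  0.3 -3. ]
shift [ -1.3 159.9  -0.6] turn -0.003 rows>= 2.6
```

View pics/w6.png

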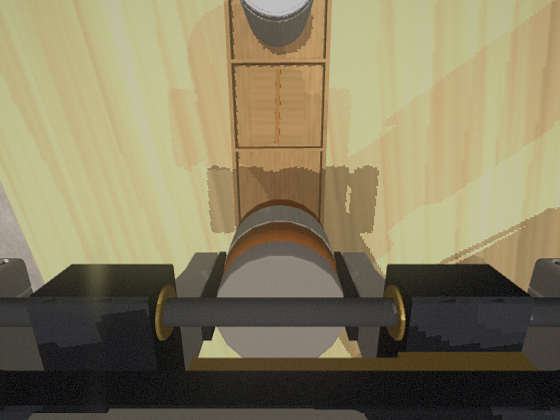

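Run:
```python
from h import *
im=cv2.imread("pics/w6.png"); cv2.imwrite("pics/w6c.png",cv2.resize(im[0:220,200:350],None,fx=2.7,fy=2.7,interpolation=cv2.INTER_CUBIC))
```

```text
(no output)
```

View pics/w6c.png

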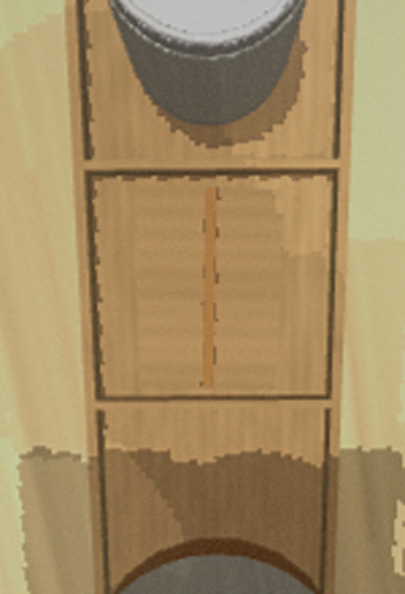

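The packet stands centred in its compartment (top centre (278,106)), and the jar is centred between the tray walls.

```bash
python3 -m crank '[[[1,-1,15,0,0],[1,-1,50,0,0],[1,-1,95,0,0],[1,-1,140,0,0],[1,-1,155,0,0],[1,-1,157,0,0],[1,-1,158,0,0],[1,-1,159,0,0],[1,-1,159.5,0,0],[1,-1,159.5,0,0]]]';python3 go.py .6366 .0616 .0401 171
```

```text
clock: 22.55
tool_pos: [0.637, 0.0615, 0.0404]
orientation: [-90.0, 0.0, 170.8]
force: [0.4, -0.3, -1.8]
opening: 0.0574
t 22.55 tcp [637.   61.5  40.4] psi 170.84 tilt 0.04 open 57.4 F [ 0.4 -0.3 -1.8]
shift [ 0.4  0.3 -0. ] turn -0.003 rows>= 0.0
```

```bash
python3 -m crank '[[[1,0,0.6,0,0],[1,0,1,0,0],[1,0,1,0,0]]]'
```

```text
clock: 22.92
tool_pos: [0.637, 0.0615, 0.0401]
orientation: [-90.0, 0.0, 170.9]
force: [-1.7, 1.5, 6.7]
opening: 0.0575
```

```bash
python3 -m crank '[[[0,0,0,0,0],[-1,0,0,0,0],[-1,0,0,0,0],[-1,0,0,0,0],[-1,0,0,0,0],[-1,0,-20,0,0],[-1,0,-70,0,0],[-1,0,-115,0,0],[-1,0,-155,0,0],[-1,0,-160,0,0]]]'; python3 go.py .534 -.374 .2 171
```

```text
clock: 24.18
tool_pos: [0.6385, 0.0618, 0.2028]
orientation: [-90.1, 0.3, 170.9]
force: [0.4, 0.6, -0.3]
opening: 0.0878
t 24.18 tcp [638.5  61.8 202.8] psi 170.85 tilt 0.35 open 87.8 F [ 0.4  0.6 -0.3]
shift [ 33.9   1.5 446.9] turn -0.003 rows>= 7.2
```

```bash
python3 -m crank '[[[-1,2,2,25,0],[-1,6,2,75,0],[-1,10,2,130,0],[-1,14,2,190,0],[-1,19,2,250,0],[-1,24,2,310,0],[-1,28,2,370,0],[-1,32,2,420,0],[-1,34,2,443,0],[-1,34,2,447,0],[-1,34,2,447,0],[-1,34,2,447,0]]]'; python3 -m crank '[[[-1,0,0,0,0]]]'; python3 look.py w7 short_tin_mid .06 .062 .534 -.374; python3 go.py .534 -.374 .028 171
```

```text
clock: 25.68
tool_pos: [0.5324, -0.3733, 0.1969]
orientation: [-90.0, -0.0, 170.9]
force: [-0.3, 0.3, -0.5]
opening: 0.0878
clock: 25.8
tool_pos: [0.5325, -0.3734, 0.1971]
orientation: [-90.0, 0.0, 170.9]
force: [-0.1, -0.6, 0.4]
opening: 0.0877
[(0.76, [163.0, 51.9, 77.6, 73.1]), (0.75, [282.1, 29.8, 71.4, 78.7]), (0.66, [163.1, 218.4, 65.6, 70.6])]
pred bbox [247.1 157.7 310.5 228.9] lid bbox [247.1 167.7 310.5 228.9]
t 25.9 tcp [ 532.4 -373.7  197.2] psi 170.9 tilt 0.02 open 87.5 F [-0.3 -0.1  0.8]
shift [ -1.6 169.2   0. ] turn -0.002 rows>= 2.7
```

View pics/w7.png

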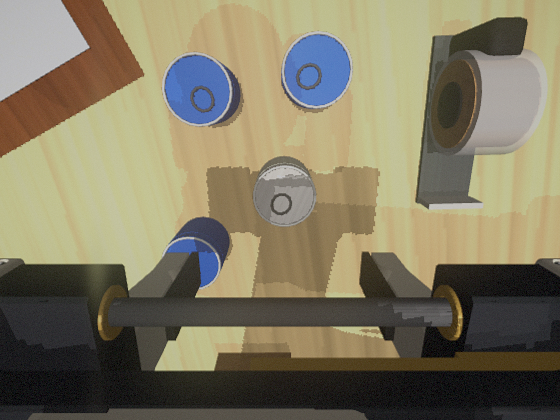

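Candidates for short_tin are blue at (199,90), blue at (317,70), blue at (198,253), and grey at (284,194). The grey one fits: it is not blue and has a flat lid with a pull ring. The enlarged crop c_scene showed the same.

```bash
python3 -m crank '[[[-1,4,15,3,0],[-1,4,50,3,0],[-1,4,95,3,0],[-1,4,140,3,0],[-1,4,164,3,0],[-1,4,167,3,0],[1,4,167,3,0],[1,4,167,3,0],[1,4,167,3,0],[1,4,167,3,0],[1,4,167,3,0],[1,4,167,3,0]]]'; python3 -m crank '[[[1,0,0,0,0],[1,0,0,0,0]]]'; python3 go.py .6499 .1455 .2 171
```

```text
clock: 27.4
tool_pos: [0.528, -0.3769, 0.031]
orientation: [-90.0, 0.1, 170.8]
force: [-1.2, 1.7, 6.6]
opening: 0.0594
clock: 27.65
tool_pos: [0.528, -0.3769, 0.031]
orientation: [-90.0, 0.1, 170.9]
force: [-0.8, 1.6, 7.0]
opening: 0.0592
t 27.65 tcp [ 528.  -376.9   31. ] psi 170.85 tilt 0.07 open 59.2 F [-0.8  1.6  7. ]
shift [ -37.5 -169.2 -535.1] turn -0.003 rows>= 9.0
```

```bash
python3 -m crank '[[[1,0,-15,0,0],[1,0,-50,0,0],[1,0,-95,0,0],[1,0,-140,0,0],[1,0,-169,-10,0],[1,-3,-169,-50,0],[1,-6,-169,-100,0],[1,-10,-169,-150,0],[1,-14,-169,-200,0],[1,-17,-169,-250,0],[1,-20,-169,-290,0],[1,-22,-169,-310,0]]]'; python3 go.py .6499 .1455 .2 171
```

```text
clock: 29.15
tool_pos: [0.5988, -0.0722, 0.1995]
orientation: [-90.0, 0.0, 170.9]
force: [1.0, -0.4, -1.4]
opening: 0.0599
t 29.15 tcp [598.8 -72.2 199.5] psi 170.93 tilt 0.02 open 59.9 F [ 1.  -0.4 -1.4]
shift [ -16.1   -0.4 -223. ] turn -0.001 rows>= 3.6
```

```bash
python3 -m crank '[[[1,-3,0,-40,0],[1,-6,0,-85,0],[1,-10,0,-130,0],[1,-13,0,-175,0],[1,-15,0,-208,0],[1,-16,0,-221,0],[1,-16,0,-223,0],[1,-16,0,-223,0],[1,-16,0,-223,0]]]'; python3 look.py w8 tray .06 .062 .65 .1455; python3 go.py .6499 .1455 .035 171
```

```text
clock: 30.28
tool_pos: [0.6499, 0.1423, 0.1992]
orientation: [-90.0, 0.0, 170.8]
force: [0.1, -0.2, -2.4]
opening: 0.0597
[(0.96, [225.3, 1.0, 109.6, 225.8])]
pred bbox [249.5 160.7 312.3 231.5] lid bbox [249.5 171.2 312.3 231.5]
t 30.38 tcp [649.9 142.5 199.2] psi 170.78 tilt 0.01 open 59.2 F [-0.1  0.1 -2.5]
shift [  0.6 164.2  -2.9] turn -0.004 rows>= 2.6
```

View pics/w8.png

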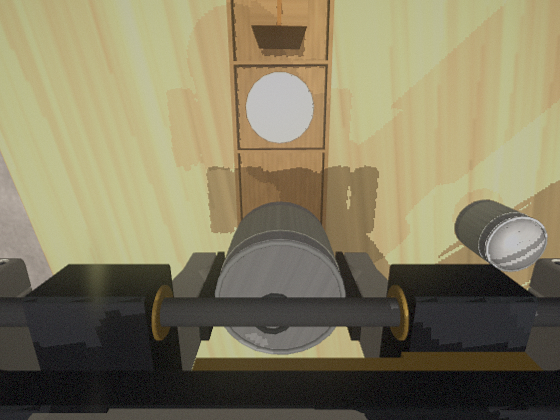

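```bash
python3 -m crank '[[[1,0,15,-3,0],[1,0,50,-3,0],[1,0,95,-3,0],[1,0,140,-3,0],[1,0,158,-3,0],[1,0,161,-3,0],[1,0,162,-3,0],[1,0,163,-3,0],[1,0,163.5,-3,0],[1,0,163.5,-3,0]]]';python3 go.py .6499 .1455 .035 171
```

```text
clock: 31.62
tool_pos: [0.6507, 0.1464, 0.0361]
orientation: [-90.0, 0.0, 170.8]
force: [-0.2, -0.3, -2.4]
opening: 0.0597
t 31.62 tcp [650.7 146.4  36.1] psi 170.83 tilt 0.05 open 59.7 F [-0.2 -0.3 -2.4]
shift [0.6 1.1 1. ] turn -0.003 rows>= 0.0
```

```bash
python3 -m crank '[[[1,0,0.6,0.5,0],[1,0,1.3,0.5,0],[1,0,1.3,0.5,0]]]'; python3 -m crank '[[[1,0,0.5,0,0],[1,0,0.5,0,0]]]'
```

```text
clock: 32.0
tool_pos: [0.6505, 0.1459, 0.035]
orientation: [-90.0, 0.0, 170.8]
force: [-2.2, 0.8, 5.2]
opening: 0.0594
clock: 32.25
tool_pos: [0.6505, 0.1459, 0.035]
orientation: [-90.0, 0.0, 170.9]
force: [-4.6, -0.0, 9.5]
opening: 0.0598
```

```bash
python3 -m crank '[[[0,0,0,0,0],[-1,0,0,0,0],[-1,0,0,0,0],[-1,0,0,0,0],[-1,0,0,0,0],[-1,0,-20,0,0],[-1,0,-70,0,0],[-1,0,-115,0,0],[-1,0,-165,0,0],[-1,0,-215,0,0],[-1,0,-215,0,0]]]'
python3 - <<'E'
from h import *
a=ctrl.snapshot("scene")[150:300,110:410]; b=ctrl.snapshot("side")[125:285,110:390]
cv2.imwrite("pics/f1.png",cv2.resize(a[:,:,::-1],None,fx=2.6,fy=2.6,interpolation=cv2.INTER_CUBIC))
cv2.imwrite("pics/f2.png",cv2.resize(b[:,:,::-1],None,fx=2.8,fy=2.8,interpolation=cv2.INTER_CUBIC))
cv2.imwrite("pics/f3.png",ctrl.snapshot("wrist")[:,:,::-1])
E
```

```text
clock: 33.62
tool_pos: [0.6526, 0.1465, 0.2541]
orientation: [-90.2, 0.4, 170.9]
force: [0.3, 0.9, -0.6]
opening: 0.0877
```

View pics/f1.png

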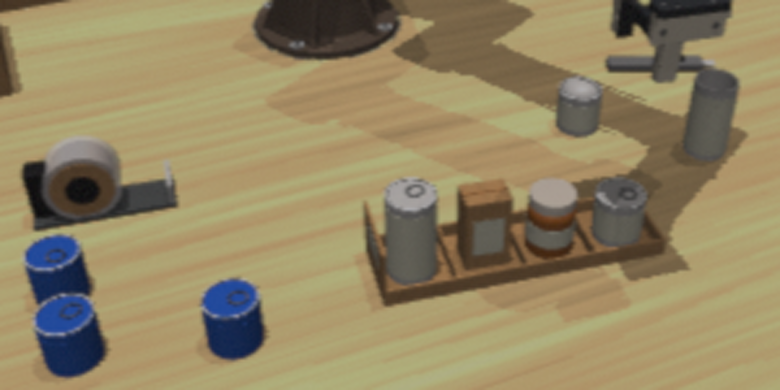

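View pics/f2.png

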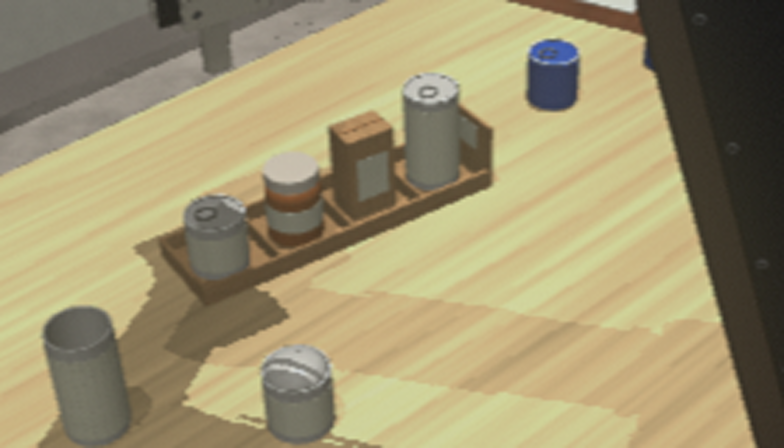

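View pics/f3.png

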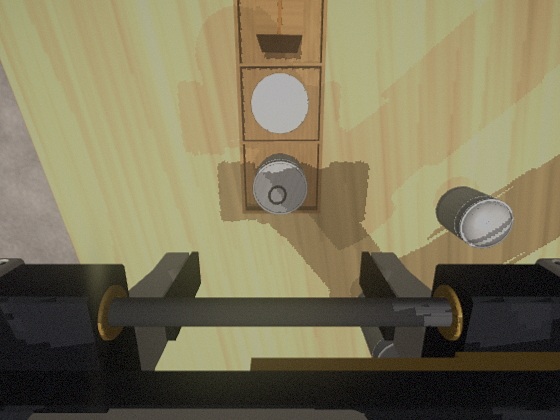

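All four stand upright in order: tall tin by the high card (scene crop (410,230)), packet (485,225), jar (552,218), short tin (620,210). The look-alikes, dispenser and knife have not moved, and the gripper is clear at z = 0.25.

```bash
python3 -m crank '[[[-1,0,0,0,0],[-1,0,0,0,0],[-1,0,0,0,0]]]'; python3 -c "
from plant import ctrl
print(ctrl.close_job())"
```

```text
clock: 34.15
tool_pos: [0.6503, 0.1458, 0.248]
orientation: [-90.0, -0.0, 170.8]
force: [-0.0, 0.9, 0.7]
opening: 0.0875
the job is handed in; nothing more can be done
None
```

The tray is packed and handed in at about 34 s. From the high end card on, the order is tall closed tin, packet, jar, short flat-lidded grey tin. I lowered each one until the wrist force showed contact with the tray floor, then let go.

- **Last checks:** the final scene and side pictures show all four upright, one per compartment and in order. The opened tin, the domed tin, the blue tins, the tape dispenser and the knife stand untouched as far as the pictures show. The gripper is open and clear at z = 0.25 m. The wrist force stayed at about 12 N or less at every reading I took.
- **Disagreements:** the fixed-camera position fits were 3 to 6 mm off the wrist camera's view, so I followed the wrist camera for grasping and placing, except for the packet. There the two agreed within about 3 mm once I allowed for the arm still moving, and I went between them. In the wrist picture the network missed the grey short tin and reported only the blue ones, so I picked it out by colour and lid. It also failed to find the tray in one picture.

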